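Slide the drip tray home under the shell stand

ROBOT

A 7-joint arm with a two-finger parallel gripper is mounted at the origin on the work surface. World frame = base frame: x ahead of the robot, y to its left, z up, the work surface at z = 0. Lengths are in m, angles in rad, forces in N, time in s.
With the tool pointing down it reaches from about 0.4 to 0.85 m from the base axis. Payload 10.4 kg.
Tool frame: the origin (TCP) lies at the very end of the fingers, on their centre line; the grasp point (between the pads) lies 19 mm behind it (manip.tcp_to_grasp is the z of the grasp point in the tool frame, in m); z points along the fingers, x is the direction in which the jaws open and shut, and the axes are right-handed (so a half turn about z gives the same grasp; the last joint's range is limited). The gripper opens to 85 mm and grips with 20 to 120 N. Pads are 22 mm wide; open, the fingers measure 114 mm over their backs; the gripper's body (76 mm by 85 mm) begins 54 mm behind the grasp point. The pads swing forward as they close: fully open they stand 13 mm farther back than shut.
Start: joints at [-1.33, 0.332, -0.065, 1.46, 0.022, 1.35, -0.088], TCP at [0.163, 0.603, 0.231] pointing down, gripper open.
Joint ranges: [-2.6, 2.6], [-0.5, 2.12], [-1.47, 1.34], [0.16, 2.42], [-1.27, 4.41], [0.06, 2.06], [-2.6, 2.6]. Speed limits (rad/s): [2.22, 2.22, 2.79, 2.79, 3.14, 3.14, 3.14].

INTERFACE

Orientations are given as a unit quaternion [x, y, z, w].
In Python, from workcell import manip gives the robot as it stands.
- The arm moves only by the tool servo_tool, never from a script. Its argument "moves" is a list of rows, each an object with "travel": the shift along the tool's x, y, z in mm, a list of three; "dr": the turn, a rotation vector about the tool's x, y, z in degrees, a list of three. A call has 1 to 12 rows; each row shifts and turns the commanded pose from where the row before left it, along the tool's axes as they then stand; what a row does not reach is not made up. A row lasts 1/8 s, in which the tool goes at most 62.5 mm and 10.7 degrees, less where a joint would pass 70% of its speed; a pose out of reach is approached as far as the arm can. A call is refused whole if a number of a shift passes 62.5 or a number of a turn 10.7, either way. A call with a gripper value outside its range is refused whole. "claw" is the closure, from 0 (fully open) to 1 (shut), set as the call begins (left out, the last holds). The fingers move at their own pace and stop on an object; "squeeze" is the grip in N (left out, the last holds). Time passes only in rows, so rows that do not move let the fingers close. It gives the time, the measured TCP pose, the force and the opening at its end, in the units of the state.
- manip.get_obs(): the state, without advancing time (a new reading comes with each control period).
- manip.camera(name): name is "scene" or "top"; returns the picture (384x512x3 uint8, blue, green, red); there is no depth.
- manip.calibration(name): a dict with "intrinsics" (3x3 intrinsics, pixels), "distortion" ([k1, k2, p1, p2, k3] as OpenCV has them; the pictures are not rectified), "view" (4x4, takes a point from world to camera coordinates). Camera axes: x right, y down, z forward; pixel columns grow to the right and rows downward; lengths in m; the calibration is good to about 2 mm. A picture is of the moment at which its call begins. calibration takes no time and is no camera call.
- manip.hand_in(): hands the job in, once; it reports no verdict.
The state is a dict: "clock": time; "joint_pos": joint angles; "joint_velocities": joint speeds; "tau": joint torques, N m; "position": TCP position; "ee_rot": TCP orientation; "ft_force": force on the tool from outside, world axes, zero at the start; "torque": the same for the moment, N m; "grip_width": opening from 0.0 (shut) to 1.0 (fully open).
Only numpy, scipy, OpenCV 4.12 (cv2) and the standard library are available. Lean on these libraries where they do the work, as an engineer would, in place of code of your own. Each camera call takes 0.05 s, during which the arm holds its last target. There are 200 camera calls.

TASK

Slide the steel drip tray, end without the grip tab first, into the bay in the base of the aluminium shell stand until it is fully home against the rubber buffer at the back, and let go of it there, lying flat. You cannot see the runners and the buffer inside, so feel the tray in along its side walls and be gentle: neither the tray nor the gripper may ever press on the stand with 15 N or more. Leave the jar, the dish and the oyster where they are.

Things in the scene. Friction and masses are not known exactly. Their poses are not given: they have to be found in the camera images.
- tray_center (a point): Centre of the loose open steel drip tray, 12 mm above its underside. Tray: 140 mm long (its x), 120 mm wide (its y), 24 mm high, walls and floor 4 mm, square corners, about 0.45 kg. It starts flat on the bench and can be dragged over it. Its +x end is the plain nose that enters the bay, its -x end carries the grip tab. z up.
- tray_tab (a point): Grip point of the tray's upright tab, a plate 8 mm thick (tray x) and 50 mm wide (tray y) rising from the middle of the tray's -x wall to 62 mm above the bench. The point is 46 mm above the bench, 66 mm from tray_center towards -x. Pinch it from above across its thickness, one finger inside the tray. Axes as the tray.
- tray: The same tray; origin at the middle of its underside, axes as tray_center.
- bay_mouth (a point): Middle of the bay's mouth, on the bench, at the front face of the stand's aluminium base; x points straight into the bay, z up. The mouth is 196 mm wide and 44 mm high; the bench is the floor. The base is 220 mm wide and 170 mm deep, its roof 44 to 52 mm high. A post 125 mm behind the mouth carries a shell clamp about 80 mm wide, up to 265 mm high.
- bay: The whole fixed stand; origin and axes as bay_mouth. Hidden inside, two fixed runners form a channel 123 mm wide, parallel to x, from 35 mm behind the mouth on; from 10 to 35 mm they flare at 45 degrees to a 173 mm wide entry. The channel's centreline lies up to 10 mm left or right of the mouth's middle, different each time and not shown.
- home_pin (a joint): Travel (m) of a light feeler pin (below 1.5 N) in the rubber buffer at the back: 0 free, standing 6 mm proud; 0.006 when the nose just touches the buffer, more as it is pressed. The buffer's face is 87 to 103 mm behind the mouth, different each time and not shown; it yields 1 mm per 3 N. Home, the tray sticks out 37 to 53 mm, tab outside.
- jar: Bystander: amber glass jar with white cap, 56 mm across, 85 mm high; origin under its centre.
- dish: Bystander: white ceramic bowl, 90 mm across, 30 mm high; origin under its centre.
- oyster: Bystander: brown oyster shell, 90 mm across, 25 mm high; origin under its centre.
There are look-alikes about, which are no part of the job. Of the things that look like the tray, take the one that is farthest to the robot's right at the start.

How it is judged:
By the outcome, as a careful person would: the job done as asked, in the order asked, and still so for the second after the job is handed in, with the robot touching nothing.
It also fails if it takes over 59 s, if anything falls off the work surface, if the arm or the gripper's body presses on something with over 40 N, if the wrist force passes 120 N, or if a joint passes its speed limit or range.

## Working session

There is one attempt and no reset: what is moved stays moved. The work goes in short steps, Python scripts to look and compute and a tool call to move; the robot and the scene stay as the last step left them, time stands still between calls to the robot, and variables do not carry over. Pictures are saved under pics/ and viewed, on a budget of 10 in all, crops included, one or two more only if the job needs it, and the job is handed in when it is done.

Besides the shell and the picture viewer there is one more tool, called after "Request:" in YAML: its name, and indented under it one key for each argument. servo_tool: Moves the arm, as the interface text tells. Its arguments: {"type":"object","properties":{"moves":{"type":"array","items":{"type":"object","properties":{"travel":{"type":"array","items":{"type":"number"}},"dr":{"type":"array","items":{"type":"number"}}}}},"claw":{"type":"number"},"squeeze":{"type":"number"}},"required":["moves"]}

```bash
mkdir -p pics; python3 - <<'E'
from workcell import manip
import cv2,numpy as np
a=manip.camera("scene");b=manip.camera("top")
cv2.imwrite("pics/s0.png",a);cv2.imwrite("pics/t0.png",b)
cv2.imwrite("pics/t0b.png",cv2.resize(b,(800,600),interpolation=cv2.INTER_CUBIC))
o=manip.get_obs()
for k,v in o.items(): print(k,np.round(v,4))
for n in("scene","top"):
  c=manip.calibration(n);print(n,np.array(c["intrinsics"]).tolist(),c["distortion"]);print(np.round(c["view"],4))
print(manip.tcp_to_grasp)
E
```

```text
clock 0.1
joint_pos [-1.3296  0.3328 -0.0647  1.4609  0.0216  1.3499 -0.0885]
joint_velocities [-0.0005 -0.0009 -0.0027 -0.0009  0.0009 -0.0012  0.0006]
tau [ 1.10000e-03 -6.26738e+01  4.91000e-02 -3.92431e+01  1.64000e-02
  6.90000e-03 -0.00000e+00]
position [0.1629 0.6031 0.2306]
ee_rot [ 7.94e-01  6.08e-01 -5.00e-04  4.00e-04]
ft_force [ 0.6154 -0.1918 -0.0083]
torque [ 0.0105 -0.0233  0.0497]
grip_width 0.9989
scene [[383.745929346078, 0.0, 257.2808749675241], [0.0, 383.745929346078, 192.66252851600743], [0.0, 0.0, 1.0]] [-0.13333447  0.          0.          0.          0.        ]
[[-0.8167  0.5769 -0.0123  0.4415]
 [ 0.4717  0.6552 -0.5901 -0.2914]
 [-0.3324 -0.4878 -0.8072  1.264 ]
 [ 0.      0.      0.      1.    ]]
top [[411.425586110507, 0.0, 259.47826707167474], [0.0, 411.425586110507, 193.66696206960097], [0.0, 0.0, 1.0]] [-0.11250447  0.          0.          0.          0.        ]
[[-6.100e-03 -1.000e+00 -3.000e-04  6.870e-02]
 [-9.958e-01  6.100e-03 -9.160e-02  6.031e-01]
 [ 9.160e-02 -2.000e-04 -9.958e-01  9.410e-01]
 [ 0.000e+00  0.000e+00  0.000e+00  1.000e+00]]
-0.0187
```

View pics/s0.png

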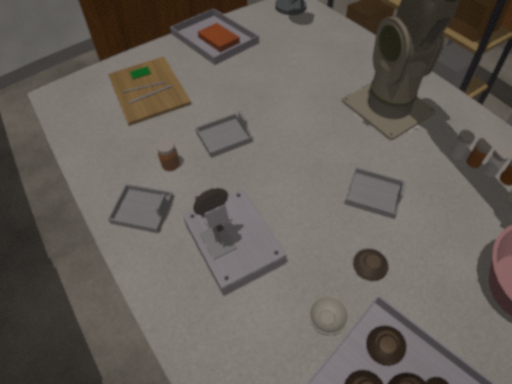

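View pics/t0.png

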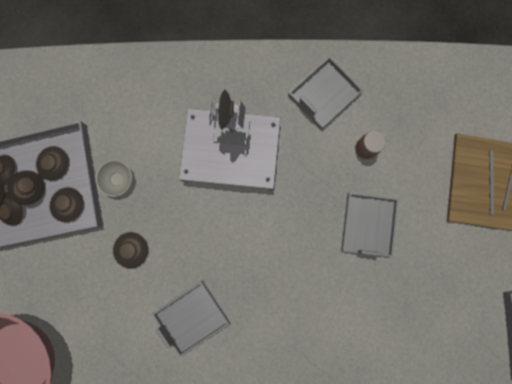

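The tray on the robot's right is at top (370,225), tab towards the robot (368,253). The look-alikes are at (325,95) and (190,318). The stand is at (230,150), with its post on the far side, so the mouth faces the robot at row ~187. The jar is at (370,145), the dish at (115,180) and the oyster at (130,250).

```bash
cat > h.py <<'E'
from workcell import manip
import cv2,numpy as np
from scipy.spatial.transform import Rotation as R
def ray(n,px,z):
    c=manip.calibration(n);K=np.array(c["intrinsics"]);V=np.array(c["view"])
    p=cv2.undistortPoints(np.array(px,float).reshape(-1,1,2),K,np.array(c["distortion"])).reshape(-1,2)
    d=np.c_[p,np.ones(len(p))]@V[:3,:3];o=-V[:3,:3].T@V[:3,3]
    return o+d*((z-o[2])/d[:,2])[:,None]
def crop(im,x,y,w,h,s,f):
    c=cv2.resize(im[y:y+h,x:x+w],None,fx=s,fy=s,interpolation=cv2.INTER_CUBIC)
    cv2.imwrite(f,cv2.convertScaleAbs(c,alpha=1.4))
def state():
    o=manip.get_obs();r=R.from_quat(o["ee_rot"])
    print(round(o["clock"],2),np.round(o["position"],4),"tool axes(cols)",np.round(r.as_matrix(),3).tolist(),"F",np.round(o["ft_force"],1),"T",np.round(o["torque"],2),"w",round(o["grip_width"],3))
    return np.array(o["position"]),r
E
python3 - <<'E'
from h import *
b=cv2.imread("pics/t0.png")
crop(b,170,95,240,180,3.3,"pics/c1.png")
g=cv2.cvtColor(b,cv2.COLOR_BGR2GRAY)
for nm,(x,y,w,h) in dict(tray=(335,185,70,80),stand=(170,95,120,100)).items():
    s=g[y:y+h,x:x+w];hsv=cv2.cvtColor(b[y:y+h,x:x+w],cv2.COLOR_BGR2LAB)
    ed=np.median(np.r_[b[y,x:x+w],b[y:y+h,x]],axis=0)
    d=np.abs(cv2.cvtColor(b[y:y+h,x:x+w],cv2.COLOR_BGR2LAB).astype(int)-cv2.cvtColor(ed.astype(np.uint8).reshape(1,1,3),cv2.COLOR_BGR2LAB).astype(int)).max(2)
    m=cv2.morphologyEx((d>6).astype(np.uint8),cv2.MORPH_CLOSE,np.ones((5,5)));m=cv2.morphologyEx(m,cv2.MORPH_OPEN,np.ones((5,5)))
    c=max(cv2.findContours(m,0,1)[0],key=cv2.contourArea)
    bx=cv2.boxPoints(cv2.minAreaRect(c))+[x,y];print(nm,cv2.contourArea(c),bx.round(1).tolist())
    z=.024 if nm=="tray" else .052
    P=ray("top",bx,z);print(P.round(4).tolist(),[np.linalg.norm(P[i]-P[i-1]).round(4) for i in range(4)])
state()
E
```

```text
tray 928.5 [[349.2, 257.5], [356.2, 194.0], [398.1, 198.7], [391.1, 262.1]]
[[0.452, -0.1447, 0.024], [0.6016, -0.165, 0.024], [0.5897, -0.2666, 0.024], [0.4395, -0.245, 0.024]] [np.float64(0.101), np.float64(0.1509), np.float64(0.1023), np.float64(0.1518)]
stand 7933.5 [[175.4, 188.5], [184.9, 90.5], [284.1, 100.1], [274.6, 198.1]]
[[0.6144, 0.2591, 0.052], [0.8484, 0.2408, 0.052], [0.8225, 0.0057, 0.052], [0.5908, 0.0305, 0.052]] [np.float64(0.2298), np.float64(0.2348), np.float64(0.2365), np.float64(0.233)]
0.1 [0.1629 0.6031 0.2306] tool axes(cols) [[0.261, 0.965, -0.0], [0.965, -0.261, -0.001], [-0.001, 0.0, -1.0]] F [ 0.6 -0.2 -0. ] T [ 0.01 -0.02  0.05] w 0.999
```

View pics/c1.png

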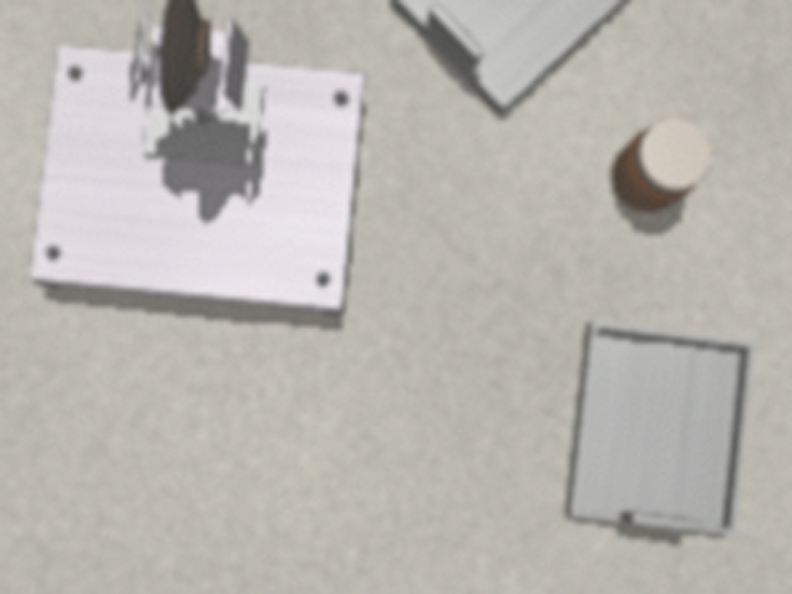

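The crop shows the roof corners at (60,46), (362,72), (342,310) and (34,280). The tray rim corners are at (588,324), (748,347), (728,527) and (568,517), with the tab at the bottom side.

```bash
python3 - <<'E'
from h import *
f=lambda P:(np.array(P,float)+.5)/3.3-.5+[170,95]
S=ray("top",f([(34,280),(342,310),(362,72),(60,46)]),.052)
T=ray("top",f([(568,517),(728,527),(748,347),(588,324)]),.024)
for n,Q in(("stand",S),("tray",T)):
    print(n,Q[:,:2].round(4).tolist(),[np.linalg.norm(Q[i]-Q[i-1]).round(4) for i in range(4)])
    l=lambda a,b:np.degrees(np.arctan2(*(Q[b]-Q[a])[1::-1])).round(2)
    print("centre",Q.mean(0).round(4),"yaw sides",l(0,3),l(1,2),"cross+90",l(1,0)-90,l(2,3)-90)
print("mouth mid",S[:2].mean(0),"tray back",T[:2].mean(0))
t=ray("top",f([(633,516),(700,519)]),.062);print("tabtop",t)
E
```

```text
stand [[0.6353, 0.2488], [0.6128, 0.0332], [0.7828, 0.0173], [0.8039, 0.2329]] [np.float64(0.1694), np.float64(0.2167), np.float64(0.1708), np.float64(0.2166)]
centre [0.7087 0.1331 0.052 ] yaw sides -5.38 -5.34 cross+90 -5.959999999999994 -5.590000000000003
tray [[0.4666, -0.1274], [0.4578, -0.2434], [0.5871, -0.262], [0.6045, -0.1449]] [np.float64(0.139), np.float64(0.1162), np.float64(0.1306), np.float64(0.1184)]
centre [ 0.529  -0.1944  0.024 ] yaw sides -7.22 -8.21 cross+90 -4.349999999999994 -8.469999999999999
mouth mid [0.62401344 0.14101024 0.052     ] tray back [ 0.46222309 -0.1854015   0.024     ]
tabtop [[ 0.46860322 -0.16492112  0.062     ]
 [ 0.4658527  -0.21167821  0.062     ]]
```

Request:
servo_tool:
  moves:
    - {"travel": [-5, 50, 0], "dr": [0, 0, 5]}
    - {"travel": [-5, 50, 0], "dr": [0, 0, 5]}
    - {"travel": [-5, 50, 0], "dr": [0, 0, 5]}
    - {"travel": [-5, 50, 0], "dr": [0, 0, 5]}
    - {"travel": [-5, 50, 0], "dr": [0, 0, 5]}
    - {"travel": [-5, 50, 0], "dr": [0, 0, 5]}
    - {"travel": [-5, 50, 0], "dr": [0, 0, 5]}
    - {"travel": [-5, 50, 0], "dr": [0, 0, 5]}
    - {"travel": [-5, 50, 0], "dr": [0, 0, 5]}
    - {"travel": [-5, 50, 0], "dr": [0, 0, 5]}
    - {"travel": [-5, 50, 0], "dr": [0, 0, 5]}
    - {"travel": [-5, 50, 0], "dr": [0, 0, 5]}
  claw: 0

```text
clock: 1.6
position: [0.5462, 0.1715, 0.2309]
ee_rot: [0.992, 0.128, -0.0, 0.0]
ft_force: [0.6, 0.2, -0.6]
grip_width: 1.001
```

```bash
cat >> h.py <<'E'
def togo(p,yaw):
    "tool-axes travel (mm) and turn (deg) to TCP p, tool x at world yaw (deg), tool z down"
    q,r=state();y=np.radians(yaw);G=np.array([[np.cos(y),np.sin(y),0],[np.sin(y),-np.cos(y),0],[0,0,-1]])
    print("travel",(r.inv().apply(np.array(p)-q)*1e3).round(1),"dr",np.degrees((r.inv()*R.from_matrix(G)).as_rotvec()).round(2))
E
python3 -c "
from h import *
togo([.466,-.187,.15],-7)"
```

```text
1.6 [0.5462 0.1715 0.2309] tool axes(cols) [[0.967, 0.254, -0.001], [0.254, -0.967, -0.0], [-0.001, 0.0, -1.0]] F [ 0.6  0.2 -0.6] T [ 0.   -0.06 -0.07] w 1.001
travel [-168.6  326.4   81. ] dr [1.000e-02 3.000e-02 2.172e+01]
```

Request:
servo_tool:
  moves:
    - {"travel": [-24, 46.6, 11.6]}
    - {"travel": [-24, 46.6, 11.6]}
    - {"travel": [-24, 46.6, 11.6]}
    - {"travel": [-24, 46.6, 11.6]}
    - {"travel": [-24, 46.6, 11.6]}
    - {"travel": [-24, 46.6, 11.6]}
    - {"travel": [-24, 46.6, 11.6]}
    - {"dr": [0, 0, 7.2]}
    - {"dr": [0, 0, 7.2]}
    - {"dr": [0, 0, 7.3]}
    - {"dr": [0, 0, 0]}

```text
$.moves[0]: bad value
```

```bash
python3 -c "
from h import *
togo([.466,-.187,.15],-7)
crop(manip.camera('scene'),310,135,120,90,6,'pics/s1.png')
crop(manip.camera('top'),330,180,90,90,6,'pics/t1.png')"
```

```text
1.6 [0.5462 0.1715 0.2309] tool axes(cols) [[0.967, 0.254, -0.001], [0.254, -0.967, -0.0], [-0.001, 0.0, -1.0]] F [ 0.6  0.2 -0.6] T [ 0.   -0.06 -0.07] w 1.001
travel [-168.6  326.4   81. ] dr [1.000e-02 3.000e-02 2.172e+01]
```

View pics/s1.png

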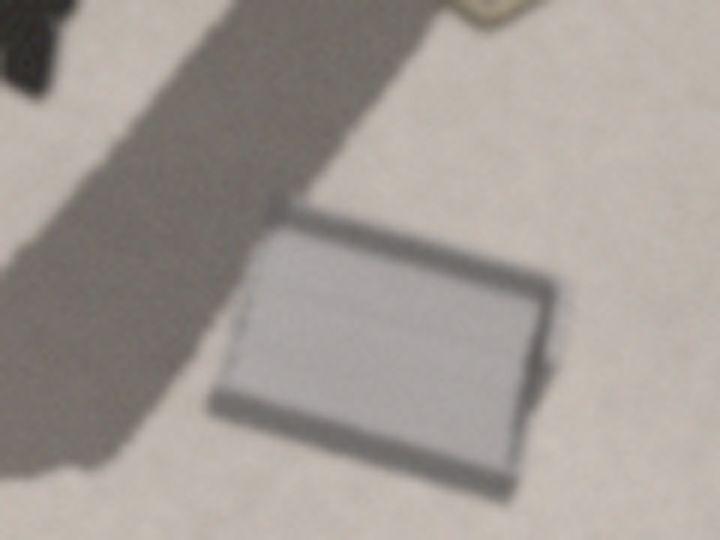

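The move was refused, because each row needs both keys. That crop shows the wrong tray, a look-alike. Ours is at scene (225,133).

Request:
servo_tool:
  moves:
    - {"travel": [-24, 46.6, 11.6], "dr": [0, 0, 0]}
    - {"travel": [-24, 46.6, 11.6], "dr": [0, 0, 0]}
    - {"travel": [-24, 46.6, 11.6], "dr": [0, 0, 0]}
    - {"travel": [-24, 46.6, 11.6], "dr": [0, 0, 0]}
    - {"travel": [-24, 46.6, 11.6], "dr": [0, 0, 0]}
    - {"travel": [-24, 46.6, 11.6], "dr": [0, 0, 0]}
    - {"travel": [-24, 46.6, 11.6], "dr": [0, 0, 0]}
    - {"travel": [0, 0, 0], "dr": [0, 0, 7.2]}
    - {"travel": [0, 0, 0], "dr": [0, 0, 7.2]}
    - {"travel": [0, 0, 0], "dr": [0, 0, 7.3]}
    - {"travel": [0, 0, 0], "dr": [0, 0, 0]}

```text
clock: 3.08
position: [0.4674, -0.1848, 0.1499]
ee_rot: [0.998, -0.059, -0.0, -0.0]
ft_force: [0.3, 1.2, -0.1]
grip_width: 0.999
```

```bash
python3 -c "
from h import *
togo([.466,-.187,.085],-7)
crop(manip.camera('scene'),170,80,120,90,6,'pics/s2.png')
crop(manip.camera('top'),330,180,90,90,6,'pics/t2.png')"
```

```text
3.08 [ 0.4674 -0.1848  0.1499] tool axes(cols) [[0.993, -0.117, -0.0], [-0.117, -0.993, 0.0], [-0.0, -0.0, -1.0]] F [ 0.3  1.2 -0.1] T [-0.01 -0.04  0.  ] w 0.999
travel [-1.1  2.3 64.9] dr [-0.01  0.03  0.27]
```

View pics/s2.png

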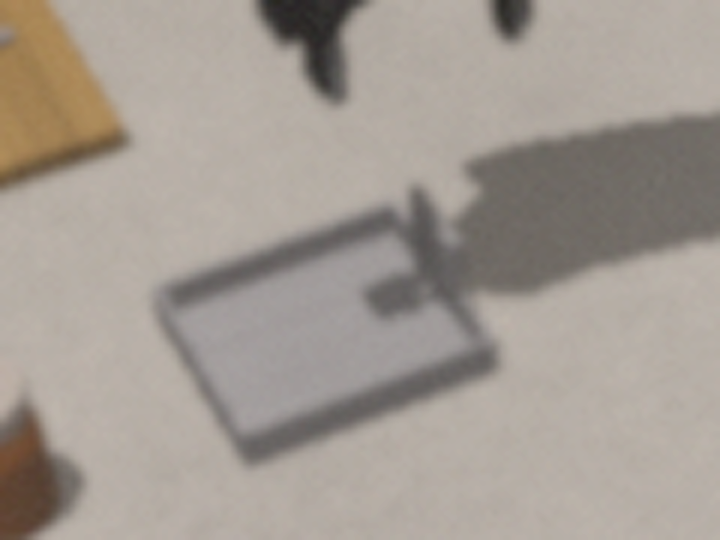

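Rim corners in the crop are at (390,210), (496,352), (247,440) and (158,292). The tab top starts at (415,187). The open fingers straddle above it.

```bash
python3 - <<'E'
from h import *
f=lambda P:(np.array(P,float)+.5)/6-.5+[170,80]
Q=ray("scene",f([(496,352),(390,210),(158,290),(247,440)]),.024)
print(Q[:,:2].round(4).tolist(),Q.mean(0),[np.linalg.norm(Q[i]-Q[i-1]).round(4) for i in range(4)])
for a,b,o in((0,3,0),(1,2,0),(1,0,-90),(2,3,-90)):print(np.degrees(np.arctan2(*(Q[b]-Q[a])[1::-1]))+o)
print(ray("scene",f([(415,187)]),.062))
E
```

```text
[[0.4722, -0.1225], [0.4579, -0.2414], [0.5874, -0.2619], [0.6038, -0.1451]] [ 0.5303458  -0.19273055  0.024     ] [np.float64(0.1336), np.float64(0.1197), np.float64(0.1311), np.float64(0.1179)]
-9.738178482156568
-8.994751885547448
-6.834822798834679
-7.981112519961442
[[ 0.45929762 -0.21193902  0.062     ]]
```

Request:
servo_tool:
  moves:
    - {"travel": [-2, 0, 40], "dr": [0, 0, 1]}
    - {"travel": [0, 0, 40], "dr": [0, 0, 0]}
    - {"travel": [0, 0, 40], "dr": [0, 0, 0]}
    - {"travel": [0, 0, 0], "dr": [0, 0, 0]}

```text
clock: 3.68
position: [0.4633, -0.1845, 0.028]
ee_rot: [0.998, -0.067, -0.003, -0.0]
ft_force: [-0.4, -0.6, 2.3]
grip_width: 0.998
```

Request:
servo_tool:
  moves:
    - {"travel": [0, 0, 0], "dr": [0, 0, 0]}
    - {"travel": [0, 0, 0], "dr": [0, 0, 0]}
    - {"travel": [0, 0, 0], "dr": [0, 0, 0]}
    - {"travel": [0, 0, 0], "dr": [0, 0, 0]}
    - {"travel": [0, 0, 0], "dr": [0, 0, 0]}
    - {"travel": [0, 0, 0], "dr": [0, 0, 0]}
    - {"travel": [0, 0, 0], "dr": [0, 0, 0]}
    - {"travel": [0, 0, 0], "dr": [0, 0, 0]}
  claw: 1
  squeeze: 50

```text
clock: 4.68
position: [0.4653, -0.1849, 0.0305]
ee_rot: [0.998, -0.068, -0.0, -0.0]
ft_force: [-3.8, 1.9, 7.3]
grip_width: 0.087
```

```bash
python3 - <<'E'
from h import *
y=np.radians(-5.6);d=np.array([np.cos(y),np.sin(y)]);m=np.array([.624,.141])
# tab target: tray centre 70+45 mm before mouth on axis
t=m-d*(.045+.136)
print(t);togo([*t,.03],-5.6)
E
```

```text
[0.44386384 0.1586625 ]
4.67 [ 0.4653 -0.1849  0.0305] tool axes(cols) [[0.991, -0.136, -0.0], [-0.136, -0.991, 0.001], [-0.0, -0.001, -1.0]] F [-3.8  1.9  7.3] T [ 0.28  0.68 -0.01] w 0.087
travel [ -67.9 -337.5    0.7] dr [-0.03  0.01 -2.22]
```

Request:
servo_tool:
  moves:
    - {"travel": [-8.5, -10, -0.5], "dr": [0, 0, 0]}
    - {"travel": [-8.5, -20, -0.5], "dr": [0, 0, 0]}
    - {"travel": [-8.5, -25, 0], "dr": [0, 0, 0]}
    - {"travel": [-8.5, -25, 0], "dr": [0, 0, 0]}
    - {"travel": [-8.5, -25, 0], "dr": [0, 0, 0]}
    - {"travel": [-8.5, -25, 0], "dr": [0, 0, 0]}
    - {"travel": [-8.5, -25, 0], "dr": [0, 0, 0]}
    - {"travel": [-8.5, -25, 0], "dr": [0, 0, 0]}
    - {"travel": [0, -25, 0], "dr": [0, 0, -0.5]}
    - {"travel": [0, -20, 0], "dr": [0, 0, -0.5]}
    - {"travel": [0, -10, 0], "dr": [0, 0, -0.5]}
    - {"travel": [0, 0, 0], "dr": [0, 0, -0.7]}

```text
clock: 6.18
position: [0.4295, 0.0574, 0.0309]
ee_rot: [0.999, -0.048, -0.0, 0.0]
ft_force: [0.7, 0.5, -3.1]
grip_width: 0.084
```

Request:
servo_tool:
  moves:
    - {"travel": [0, -15, 0], "dr": [0, 0, 0]}
    - {"travel": [0, -20, 0], "dr": [0, 0, 0]}
    - {"travel": [0, -20, 0], "dr": [0, 0, 0]}
    - {"travel": [0, -20, 0], "dr": [0, 0, 0]}
    - {"travel": [0, -15, 0], "dr": [0, 0, 0]}
    - {"travel": [0, -8, 0], "dr": [0, 0, 0]}
    - {"travel": [0, 0, 0], "dr": [0, 0, 0]}

```text
clock: 7.05
position: [0.4392, 0.1549, 0.031]
ee_rot: [0.999, -0.049, -0.0, 0.0]
ft_force: [0.2, 0.0, -4.3]
grip_width: 0.082
```

```bash
python3 - <<'E'
from h import *
togo([.4439,.1587,.031],-5.6)
crop(manip.camera('top'),160,140,150,112,5,'pics/t3.png')
E
```

```text
7.05 [0.4392 0.1549 0.031 ] tool axes(cols) [[0.995, -0.097, -0.0], [-0.097, -0.995, -0.0], [-0.0, 0.0, -1.0]] F [ 0.2  0.  -4.3] T [0.08 0.17 0.05] w 0.082
travel [ 4.3 -4.3  0. ] dr [0.01 0.   0.02]
```

View pics/t3.png

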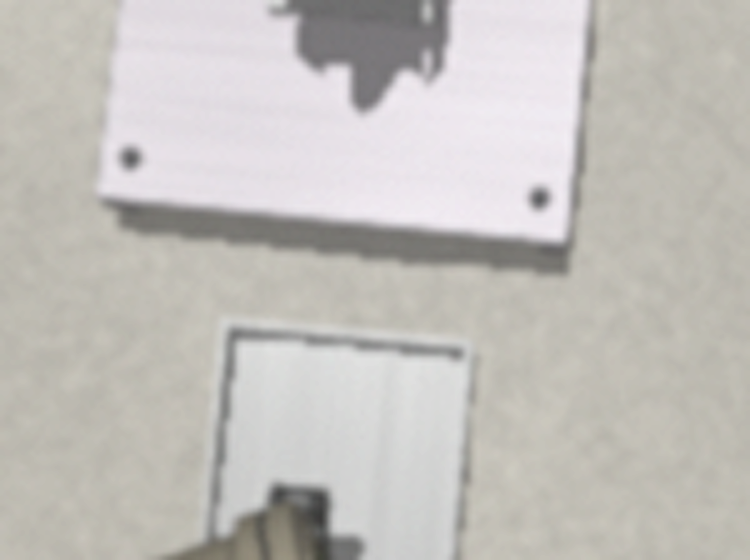

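The tray is 25 mm or so in front of the mouth. Its nose corners are at (222,322) and (472,350), and the roof's front corners at (98,200) and (568,243).

```bash
python3 - <<'E'
from h import *
f=lambda P:(np.array(P,float)+.5)/5-.5+[160,140]
N=ray("top",f([(222,322),(472,350)]),.025)[:,:2];S=ray("top",f([(98,200),(568,243)]),.052)[:,:2]
e=ray("top",f([(222,322),(208,520),(472,350),(457,540)]),.025)[:,:2]
print(N,S,np.linalg.norm(N[0]-N[1]))
yw=lambda a,b:np.degrees(np.arctan2(*(a-b)[::-1]))
print("yaw nose",yw(N[0],N[1])-90,"stand",yw(S[0],S[1])-90,"sides",yw(e[0],e[1]),yw(e[2],e[3]))
y=np.radians(-5.6);d=np.array([np.cos(y),np.sin(y)]);l=np.array([-d[1],d[0]])
print("nose rel mouth x,y",(N.mean(0)-S.mean(0))@np.c_[d,l])
E
```

```text
[[0.58002612 0.19616825]
 [0.56614956 0.07816562]] [[0.63504762 0.25053459]
 [0.61366414 0.03343693]] 0.1188157363088188
yaw nose -6.706913084069583 stand -5.6253212156914145 sides -3.82255100319513 -4.801377211716123
nose rel mouth x,y [-0.05055312 -0.00979871]
```

Request:
servo_tool:
  moves:
    - {"travel": [0, -5, 0], "dr": [0, 0, 0]}
    - {"travel": [0, -5, 0], "dr": [0, 0, 0]}
    - {"travel": [8, 0, 0], "dr": [0, 0, 0]}
    - {"travel": [10, 0, 0], "dr": [0, 0, 0]}
    - {"travel": [10, 0, 0], "dr": [0, 0, 0]}
    - {"travel": [10, 0, 0], "dr": [0, 0, 0]}
    - {"travel": [8, 0, 0], "dr": [0, 0, 0]}
    - {"travel": [6, 0, 0], "dr": [0, 0, 0]}
    - {"travel": [4, 0, 0], "dr": [0, 0, 0]}
    - {"travel": [2, 0, 0], "dr": [0, 0, 0]}
    - {"travel": [0, 0, 0], "dr": [0, 0, 0]}
    - {"travel": [0, 0, 0], "dr": [0, 0, 0]}

```text
clock: 8.6
position: [0.4977, 0.159, 0.0311]
ee_rot: [0.999, -0.049, -0.0, -0.0]
ft_force: [0.5, 0.5, -3.2]
grip_width: 0.084
```

```bash
cat >> h.py <<'E'
def rel():
    "tool position and force in the stand frame: x into bay, y left; TCP"
    o=manip.get_obs();y=np.radians(-5.6);A=np.array([[np.cos(y),np.sin(y)],[-np.sin(y),np.cos(y)]])
    p=A@(np.array(o["position"][:2])-[.624,.1415]);F=A@np.array(o["ft_force"][:2])
    t=R.from_quat(o["ee_rot"]).as_matrix()
    print("t",round(o["clock"],2),"xy",(p*1e3).round(1),"nose~",(p[0]*1e3+134).round(1),"z",round(o["position"][2]*1e3,1),"yaw",np.degrees(np.arctan2(t[1,0],t[0,0])).round(2),"F",F.round(1),round(o["ft_force"][2],1),"T",np.round(o["torque"],2),"w",round(o["grip_width"],3))
E
python3 -c "
from h import *
rel()
crop(manip.camera('top'),160,140,150,112,5,'pics/t4.png')"
```

```text
t 8.6 xy [-127.4    5.1] nose~ 6.6 z 31.1 yaw -5.61 F [0.4 0.6] -3.2 T [0.05 0.23 0.01] w 0.084
```

View pics/t4.png

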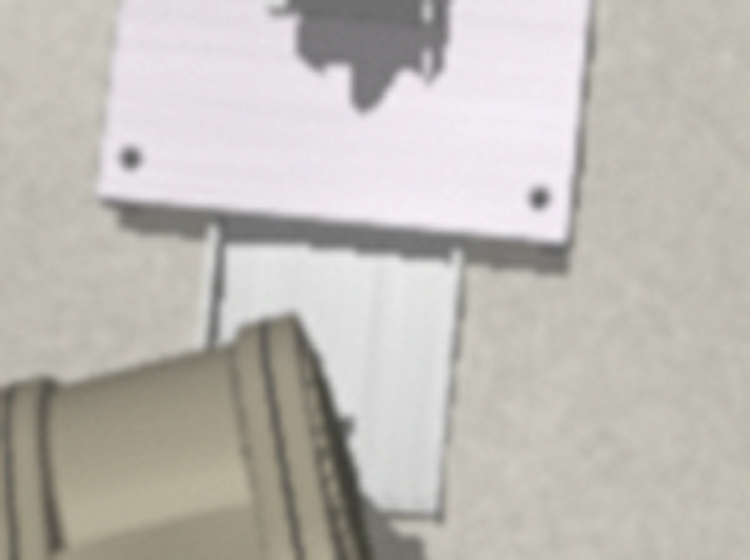

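The nose is just entering the mouth. The tray's right edge runs (463,250) to (441,515), its rear right corner is at (441,517), and its left edge is at (212,230).

```bash
python3 - <<'E'
from h import *
f=lambda P:(np.array(P,float)+.5)/5-.5+[160,140]
e=ray("top",f([(441,516),(463,250),(213,230),(204,345)]),.025)[:,:2]
y=np.radians(-5.6);A=np.array([[np.cos(y),np.sin(y)],[-np.sin(y),np.cos(y)]])
q=(e-[.624,.1415])@A.T*1e3;print(q.round(1))
yw=lambda a,b:np.degrees(np.arctan2(*(b-a)[::-1]))
print("yaw rel stand R",yw(q[0],q[1]),"L",yw(q[3],q[2]),"nose x",q[0,0]+140)
E
```

```text
[[-130.2  -61.4]
 [  -4.7  -60.1]
 [  -6.    58.9]
 [ -60.7   57.5]]
yaw rel stand R 0.6264467398526081 L 1.4967788368217454 nose x 9.833458986114039
```

Request:
servo_tool:
  moves:
    - {"travel": [2, 0, 0], "dr": [0, 0, 0]}
    - {"travel": [2, 0, 0], "dr": [0, 0, 0]}
    - {"travel": [2, 0, 0], "dr": [0, 0, 0]}
    - {"travel": [0, 0, 0], "dr": [0, 0, 0]}

```text
clock: 9.15
position: [0.5041, 0.1583, 0.0311]
ee_rot: [0.999, -0.049, 0.0, -0.0]
ft_force: [0.7, 0.7, -4.4]
grip_width: 0.088
```

Request:
servo_tool:
  moves:
    - {"travel": [2, 0, 0], "dr": [0, 0, 0]}
    - {"travel": [2, 0, 0], "dr": [0, 0, 0]}
    - {"travel": [1.5, 0, 0], "dr": [0, 0, 0]}
    - {"travel": [0, 0, 0], "dr": [0, 0, 0]}

```text
clock: 9.65
position: [0.5095, 0.1577, 0.0311]
ee_rot: [0.999, -0.049, 0.0, -0.0]
ft_force: [-0.5, -0.2, -4.0]
grip_width: 0.086
```

Request:
servo_tool:
  moves:
    - {"travel": [1, 0, 0], "dr": [0, 0, 0]}
    - {"travel": [1, 0, 0], "dr": [0, 0, 0]}
    - {"travel": [0, 0, 0], "dr": [0, 0, 0]}

```text
clock: 10.02
position: [0.5114, 0.1576, 0.0311]
ee_rot: [0.999, -0.049, 0.0, -0.0]
ft_force: [0.1, -0.3, -4.7]
grip_width: 0.083
```

Request:
servo_tool:
  moves:
    - {"travel": [1, 0, 0], "dr": [0, 0, 0]}
    - {"travel": [0.5, 0, 0], "dr": [0, 0, 0]}
    - {"travel": [0, 0, 0], "dr": [0, 0, 0]}

```text
clock: 10.4
position: [0.5129, 0.1575, 0.0311]
ee_rot: [0.999, -0.049, 0.0, -0.0]
ft_force: [-0.4, -0.5, -5.4]
grip_width: 0.087
```

```bash
python3 -c "
from h import *
rel()"
```

```text
t 10.4 xy [-112.2    5.1] nose~ 21.8 z 31.1 yaw -5.61 F [-0.3 -0.5] -5.4 T [ 0.06  0.21 -0.04] w 0.087
```

Request:
servo_tool:
  moves:
    - {"travel": [0.5, 0, 0], "dr": [0, 0, 0]}
    - {"travel": [0.5, 0, 0], "dr": [0, 0, 0]}
    - {"travel": [0, 0, 0], "dr": [0, 0, 0]}

```text
clock: 10.78
position: [0.5139, 0.1573, 0.0311]
ee_rot: [0.999, -0.049, 0.0, -0.0]
ft_force: [-0.9, 1.2, -5.1]
grip_width: 0.086
```

Request:
servo_tool:
  moves:
    - {"travel": [0.5, 0, 0], "dr": [0, 0, 0]}
    - {"travel": [0.5, 0, 0], "dr": [0, 0, 0]}
    - {"travel": [0, 0, 0], "dr": [0, 0, 0]}

```text
clock: 11.15
position: [0.5149, 0.1573, 0.0311]
ee_rot: [0.999, -0.049, 0.0, -0.0]
ft_force: [-0.2, 0.4, -4.5]
grip_width: 0.085
```

Request:
servo_tool:
  moves:
    - {"travel": [0.5, 0, 0], "dr": [0, 0, 0]}
    - {"travel": [0.5, 0, 0], "dr": [0, 0, 0]}
    - {"travel": [0, 0, 0], "dr": [0, 0, 0]}

```text
clock: 11.52
position: [0.5159, 0.1571, 0.0311]
ee_rot: [0.999, -0.049, 0.0, -0.0]
ft_force: [0.6, 0.4, -4.9]
grip_width: 0.088
```

Request:
servo_tool:
  moves:
    - {"travel": [0.5, 0, 0], "dr": [0, 0, 0]}
    - {"travel": [0.5, 0, 0], "dr": [0, 0, 0]}
    - {"travel": [0, 0, 0], "dr": [0, 0, 0]}

```text
clock: 11.9
position: [0.5168, 0.1571, 0.0311]
ee_rot: [0.999, -0.049, -0.0, -0.0]
ft_force: [0.0, -1.3, -4.7]
grip_width: 0.086
```

Request:
servo_tool:
  moves:
    - {"travel": [0.5, 0, 0], "dr": [0, 0, 0]}
    - {"travel": [0.5, 0, 0], "dr": [0, 0, 0]}
    - {"travel": [0, 0, 0], "dr": [0, 0, 0]}

```text
clock: 12.28
position: [0.517, 0.1569, 0.0309]
ee_rot: [0.999, -0.049, -0.001, 0.0]
ft_force: [-6.4, -0.6, -1.3]
grip_width: 0.083
```

Request:
servo_tool:
  moves:
    - {"travel": [0.5, 0, 0], "dr": [0, 0, 0]}
    - {"travel": [0.5, 0, 0], "dr": [0, 0, 0]}
    - {"travel": [0, 0, 0], "dr": [0, 0, 0]}

```text
clock: 12.65
position: [0.5171, 0.1567, 0.0307]
ee_rot: [0.999, -0.049, -0.002, 0.0]
ft_force: [-10.3, -0.9, 1.9]
grip_width: 0.083
```

```bash
python3 -c "
from h import *
rel()"
```

```text
t 12.65 xy [-107.9    4.7] nose~ 26.1 z 30.7 yaw -5.59 F [-10.2  -1.9] 1.9 T [-0.17  1.86  0.17] w 0.083
```

Contact is on the left runner: the force pushes back and right, with positive Mz. So the channel lies to the right. I'll back off and shift right.

Request:
servo_tool:
  moves:
    - {"travel": [-2, 0, 0], "dr": [0, 0, 0]}
    - {"travel": [-1.5, 0, 0], "dr": [0, 0, 0]}
    - {"travel": [0, 2, 0], "dr": [0, 0, 0]}
    - {"travel": [0, 2.5, 0], "dr": [0, 0, 0]}
    - {"travel": [0, 2.5, 0], "dr": [0, 0, 0]}
    - {"travel": [0, 0, 0], "dr": [0, 0, 0]}

```text
clock: 13.4
position: [0.5147, 0.1499, 0.0311]
ee_rot: [0.999, -0.049, 0.0, 0.0]
ft_force: [0.1, -0.2, -4.5]
grip_width: 0.087
```

```bash
python3 -c "
from h import *
rel()"
```

```text
t 13.4 xy [-109.6   -2.3] nose~ 24.4 z 31.1 yaw -5.64 F [ 0.2 -0.2] -4.5 T [0.09 0.29 0.08] w 0.087
```

Request:
servo_tool:
  moves:
    - {"travel": [1, 0, 0], "dr": [0, 0, 0]}
    - {"travel": [1, 0, 0], "dr": [0, 0, 0]}
    - {"travel": [1, 0, 0], "dr": [0, 0, 0]}
    - {"travel": [0, 0, 0], "dr": [0, 0, 0]}

```text
clock: 13.9
position: [0.5177, 0.15, 0.0311]
ee_rot: [0.999, -0.049, 0.0, -0.0]
ft_force: [0.8, -0.0, -4.4]
grip_width: 0.084
```

Request:
servo_tool:
  moves:
    - {"travel": [0.5, 0, 0], "dr": [0, 0, 0]}
    - {"travel": [0.5, 0, 0], "dr": [0, 0, 0]}
    - {"travel": [0, 0, 0], "dr": [0, 0, 0]}

```text
clock: 14.28
position: [0.5187, 0.1499, 0.0311]
ee_rot: [0.999, -0.049, 0.0, -0.0]
ft_force: [0.1, -0.6, -3.5]
grip_width: 0.082
```

Request:
servo_tool:
  moves:
    - {"travel": [0.5, 0, 0], "dr": [0, 0, 0]}
    - {"travel": [0.5, 0, 0], "dr": [0, 0, 0]}
    - {"travel": [0, 0, 0], "dr": [0, 0, 0]}

```text
clock: 14.65
position: [0.5197, 0.1498, 0.0311]
ee_rot: [0.999, -0.049, 0.0, -0.0]
ft_force: [-0.9, 0.2, -5.2]
grip_width: 0.083
```

Request:
servo_tool:
  moves:
    - {"travel": [0.5, 0, 0], "dr": [0, 0, 0]}
    - {"travel": [0.5, 0, 0], "dr": [0, 0, 0]}
    - {"travel": [0, 0, 0], "dr": [0, 0, 0]}

```text
clock: 15.02
position: [0.5207, 0.1497, 0.0311]
ee_rot: [0.999, -0.049, 0.0, -0.0]
ft_force: [-0.3, 0.2, -3.9]
grip_width: 0.088
```

```bash
python3 -c "
from h import *
rel()"
```

```text
t 15.03 xy [-103.6   -2. ] nose~ 30.4 z 31.1 yaw -5.62 F [-0.4  0.1] -3.9 T [0.04 0.2  0.02] w 0.088
```

Request:
servo_tool:
  moves:
    - {"travel": [0.5, 0, 0], "dr": [0, 0, 0]}
    - {"travel": [0.5, 0, 0], "dr": [0, 0, 0]}
    - {"travel": [0, 0, 0], "dr": [0, 0, 0]}

```text
clock: 15.4
position: [0.5217, 0.1496, 0.0311]
ee_rot: [0.999, -0.049, 0.0, -0.0]
ft_force: [1.2, 0.5, -3.4]
grip_width: 0.081
```

Request:
servo_tool:
  moves:
    - {"travel": [0.5, 0, 0], "dr": [0, 0, 0]}
    - {"travel": [0.5, 0, 0], "dr": [0, 0, 0]}
    - {"travel": [0, 0, 0], "dr": [0, 0, 0]}

```text
clock: 15.78
position: [0.5226, 0.1495, 0.0311]
ee_rot: [0.999, -0.049, -0.0, -0.0]
ft_force: [0.5, 0.2, -4.7]
grip_width: 0.082
```

```bash
python3 -c "
from h import *
rel()"
```

```text
t 15.78 xy [-101.7   -2. ] nose~ 32.3 z 31.1 yaw -5.62 F [0.5 0.2] -4.7 T [0.05 0.26 0.02] w 0.082
```

Request:
servo_tool:
  moves:
    - {"travel": [0.5, 0, 0], "dr": [0, 0, 0]}
    - {"travel": [0.5, 0, 0], "dr": [0, 0, 0]}
    - {"travel": [0, 0, 0], "dr": [0, 0, 0]}

```text
clock: 16.15
position: [0.5237, 0.1494, 0.0311]
ee_rot: [0.999, -0.049, 0.0, -0.0]
ft_force: [1.0, 0.2, -3.0]
grip_width: 0.089
```

Request:
servo_tool:
  moves:
    - {"travel": [0.5, 0, 0], "dr": [0, 0, 0]}
    - {"travel": [0.5, 0, 0], "dr": [0, 0, 0]}
    - {"travel": [0, 0, 0], "dr": [0, 0, 0]}

```text
clock: 16.52
position: [0.5246, 0.1493, 0.0311]
ee_rot: [0.999, -0.049, 0.0, -0.0]
ft_force: [1.1, -0.7, -4.2]
grip_width: 0.083
```

```bash
python3 -c "
from h import *
rel()"
```

```text
t 16.52 xy [-99.6  -2. ] nose~ 34.4 z 31.1 yaw -5.62 F [ 1.2 -0.6] -4.2 T [0.1  0.18 0.04] w 0.083
```

Request:
servo_tool:
  moves:
    - {"travel": [0.5, 0, 0], "dr": [0, 0, 0]}
    - {"travel": [0.5, 0, 0], "dr": [0, 0, 0]}
    - {"travel": [0, 0, 0], "dr": [0, 0, 0]}

```text
clock: 16.9
position: [0.5257, 0.1492, 0.0311]
ee_rot: [0.999, -0.049, 0.0, -0.0]
ft_force: [-0.4, 0.5, -5.1]
grip_width: 0.085
```

Request:
servo_tool:
  moves:
    - {"travel": [0.5, 0, 0], "dr": [0, 0, 0]}
    - {"travel": [0.5, 0, 0], "dr": [0, 0, 0]}
    - {"travel": [0, 0, 0], "dr": [0, 0, 0]}

```text
clock: 17.27
position: [0.5267, 0.1491, 0.0311]
ee_rot: [0.999, -0.049, 0.0, -0.0]
ft_force: [0.1, -0.5, -4.7]
grip_width: 0.089
```

```bash
python3 -c "
from h import *
rel()"
```

```text
t 17.27 xy [-97.6  -1.9] nose~ 36.4 z 31.1 yaw -5.61 F [ 0.1 -0.5] -4.7 T [0.07 0.27 0.01] w 0.089
```

Request:
servo_tool:
  moves:
    - {"travel": [0.7, 0, 0], "dr": [0, 0, 0]}
    - {"travel": [0.7, 0, 0], "dr": [0, 0, 0]}
    - {"travel": [0.6, 0, 0], "dr": [0, 0, 0]}
    - {"travel": [0, 0, 0], "dr": [0, 0, 0]}

```text
clock: 17.77
position: [0.5286, 0.1488, 0.0311]
ee_rot: [0.999, -0.049, -0.0, -0.0]
ft_force: [0.2, -0.6, -4.2]
grip_width: 0.087
```

```bash
python3 -c "
from h import *
rel()"
```

```text
t 17.77 xy [-95.6  -2. ] nose~ 38.4 z 31.1 yaw -5.62 F [ 0.2 -0.6] -4.2 T [0.05 0.25 0.01] w 0.087
```

Request:
servo_tool:
  moves:
    - {"travel": [1, 0, 0], "dr": [0, 0, 0]}
    - {"travel": [1, 0, 0], "dr": [0, 0, 0]}
    - {"travel": [1, 0, 0], "dr": [0, 0, 0]}
    - {"travel": [0, 0, 0], "dr": [0, 0, 0]}

```text
clock: 18.27
position: [0.5317, 0.1486, 0.0311]
ee_rot: [0.999, -0.049, 0.0, -0.0]
ft_force: [-0.1, 0.2, -5.0]
grip_width: 0.084
```

Request:
servo_tool:
  moves:
    - {"travel": [1, 0, 0], "dr": [0, 0, 0]}
    - {"travel": [1, 0, 0], "dr": [0, 0, 0]}
    - {"travel": [1, 0, 0], "dr": [0, 0, 0]}
    - {"travel": [0, 0, 0], "dr": [0, 0, 0]}

```text
clock: 18.77
position: [0.5346, 0.1483, 0.0311]
ee_rot: [0.999, -0.049, 0.0, -0.0]
ft_force: [0.2, 0.4, -4.5]
grip_width: 0.085
```

```bash
python3 -c "
from h import *
rel()"
```

```text
t 18.77 xy [-89.6  -2. ] nose~ 44.4 z 31.1 yaw -5.62 F [0.2 0.4] -4.5 T [ 0.11  0.19 -0.  ] w 0.085
```

Request:
servo_tool:
  moves:
    - {"travel": [1.5, 0, 0], "dr": [0, 0, 0]}
    - {"travel": [1.5, 0, 0], "dr": [0, 0, 0]}
    - {"travel": [1.5, 0, 0], "dr": [0, 0, 0]}
    - {"travel": [1.5, 0, 0], "dr": [0, 0, 0]}
    - {"travel": [0, 0, 0], "dr": [0, 0, 0]}

```text
clock: 19.4
position: [0.5407, 0.1477, 0.0311]
ee_rot: [0.999, -0.049, 0.0, -0.0]
ft_force: [0.3, 0.7, -4.8]
grip_width: 0.086
```

```bash
python3 -c "
from h import *
rel()"
```

```text
t 19.4 xy [-83.5  -2. ] nose~ 50.5 z 31.1 yaw -5.62 F [0.2 0.7] -4.8 T [-0.02  0.18 -0.02] w 0.086
```

Request:
servo_tool:
  moves:
    - {"travel": [1.5, 0, 0], "dr": [0, 0, 0]}
    - {"travel": [1.5, 0, 0], "dr": [0, 0, 0]}
    - {"travel": [1.5, 0, 0], "dr": [0, 0, 0]}
    - {"travel": [1.5, 0, 0], "dr": [0, 0, 0]}
    - {"travel": [0, 0, 0], "dr": [0, 0, 0]}

```text
clock: 20.02
position: [0.5466, 0.1471, 0.0311]
ee_rot: [0.999, -0.049, 0.0, -0.0]
ft_force: [0.4, -0.6, -3.2]
grip_width: 0.083
```

```bash
python3 -c "
from h import *
rel()"
```

```text
t 20.02 xy [-77.5  -2. ] nose~ 56.5 z 31.1 yaw -5.62 F [ 0.4 -0.6] -3.2 T [ 0.03  0.19 -0.04] w 0.083
```

Request:
servo_tool:
  moves:
    - {"travel": [1.5, 0, 0], "dr": [0, 0, 0]}
    - {"travel": [1.5, 0, 0], "dr": [0, 0, 0]}
    - {"travel": [1.5, 0, 0], "dr": [0, 0, 0]}
    - {"travel": [1.5, 0, 0], "dr": [0, 0, 0]}
    - {"travel": [0, 0, 0], "dr": [0, 0, 0]}

```text
clock: 20.65
position: [0.5526, 0.1465, 0.0311]
ee_rot: [0.999, -0.049, 0.0, -0.0]
ft_force: [0.4, -0.2, -4.6]
grip_width: 0.086
```

```bash
python3 -c "
from h import *
rel()"
```

```text
t 20.65 xy [-71.5  -2. ] nose~ 62.5 z 31.1 yaw -5.62 F [ 0.5 -0.1] -4.6 T [-0.02  0.16  0.03] w 0.086
```

Request:
servo_tool:
  moves:
    - {"travel": [1.5, 0, 0], "dr": [0, 0, 0]}
    - {"travel": [1.5, 0, 0], "dr": [0, 0, 0]}
    - {"travel": [1.5, 0, 0], "dr": [0, 0, 0]}
    - {"travel": [1.5, 0, 0], "dr": [0, 0, 0]}
    - {"travel": [0, 0, 0], "dr": [0, 0, 0]}

```text
clock: 21.28
position: [0.5585, 0.1459, 0.0311]
ee_rot: [0.999, -0.049, 0.0, -0.0]
ft_force: [0.6, -0.5, -4.4]
grip_width: 0.082
```

```bash
python3 -c "
from h import *
rel()"
```

```text
t 21.27 xy [-65.6  -2. ] nose~ 68.4 z 31.1 yaw -5.62 F [ 0.7 -0.4] -4.4 T [0.07 0.23 0.  ] w 0.082
```

Request:
servo_tool:
  moves:
    - {"travel": [1.5, 0, 0], "dr": [0, 0, 0]}
    - {"travel": [1.5, 0, 0], "dr": [0, 0, 0]}
    - {"travel": [1.5, 0, 0], "dr": [0, 0, 0]}
    - {"travel": [1.5, 0, 0], "dr": [0, 0, 0]}
    - {"travel": [0, 0, 0], "dr": [0, 0, 0]}

```text
clock: 21.9
position: [0.5645, 0.1453, 0.0311]
ee_rot: [0.999, -0.049, 0.0, -0.0]
ft_force: [0.6, 0.5, -3.9]
grip_width: 0.084
```

```bash
python3 -c "
from h import *
rel()"
```

```text
t 21.9 xy [-59.5  -2. ] nose~ 74.5 z 31.1 yaw -5.62 F [0.5 0.5] -3.9 T [0.09 0.2  0.  ] w 0.084
```

Request:
servo_tool:
  moves:
    - {"travel": [1, 0, 0], "dr": [0, 0, 0]}
    - {"travel": [1, 0, 0], "dr": [0, 0, 0]}
    - {"travel": [1, 0, 0], "dr": [0, 0, 0]}
    - {"travel": [1, 0, 0], "dr": [0, 0, 0]}
    - {"travel": [0, 0, 0], "dr": [0, 0, 0]}

```text
clock: 22.52
position: [0.5685, 0.1449, 0.0311]
ee_rot: [0.999, -0.049, 0.0, -0.0]
ft_force: [0.3, 0.1, -5.5]
grip_width: 0.082
```

```bash
python3 -c "
from h import *
rel()"
```

```text
t 22.52 xy [-55.6  -2. ] nose~ 78.4 z 31.1 yaw -5.62 F [0.3 0.1] -5.5 T [0.04 0.18 0.01] w 0.082
```

Request:
servo_tool:
  moves:
    - {"travel": [0.7, 0, 0], "dr": [0, 0, 0]}
    - {"travel": [0.7, 0, 0], "dr": [0, 0, 0]}
    - {"travel": [0.6, 0, 0], "dr": [0, 0, 0]}
    - {"travel": [0, 0, 0], "dr": [0, 0, 0]}

```text
clock: 23.02
position: [0.5704, 0.1448, 0.0311]
ee_rot: [0.999, -0.049, 0.0, -0.0]
ft_force: [0.2, 0.1, -4.1]
grip_width: 0.086
```

Request:
servo_tool:
  moves:
    - {"travel": [0.7, 0, 0], "dr": [0, 0, 0]}
    - {"travel": [0.7, 0, 0], "dr": [0, 0, 0]}
    - {"travel": [0.6, 0, 0], "dr": [0, 0, 0]}
    - {"travel": [0, 0, 0], "dr": [0, 0, 0]}

```text
clock: 23.52
position: [0.5724, 0.1446, 0.0311]
ee_rot: [0.999, -0.049, 0.0, -0.0]
ft_force: [-0.1, 0.1, -3.8]
grip_width: 0.085
```

```bash
python3 -c "
from h import *
rel()"
```

```text
t 23.52 xy [-51.6  -2. ] nose~ 82.4 z 31.1 yaw -5.61 F [-0.1  0. ] -3.8 T [0.06 0.22 0.03] w 0.085
```

Request:
servo_tool:
  moves:
    - {"travel": [0.7, 0, 0], "dr": [0, 0, 0]}
    - {"travel": [0.7, 0, 0], "dr": [0, 0, 0]}
    - {"travel": [0.6, 0, 0], "dr": [0, 0, 0]}
    - {"travel": [0, 0, 0], "dr": [0, 0, 0]}

```text
clock: 24.02
position: [0.5744, 0.1444, 0.0311]
ee_rot: [0.999, -0.049, 0.0, -0.0]
ft_force: [0.4, 0.8, -3.9]
grip_width: 0.085
```

Request:
servo_tool:
  moves:
    - {"travel": [0.5, 0, 0], "dr": [0, 0, 0]}
    - {"travel": [0.5, 0, 0], "dr": [0, 0, 0]}
    - {"travel": [0.5, 0, 0], "dr": [0, 0, 0]}
    - {"travel": [0, 0, 0], "dr": [0, 0, 0]}

```text
clock: 24.52
position: [0.5759, 0.1442, 0.0311]
ee_rot: [0.999, -0.049, 0.0, -0.0]
ft_force: [0.4, -0.0, -4.4]
grip_width: 0.085
```

```bash
python3 -c "
from h import *
rel()"
```

```text
t 24.52 xy [-48.1  -2. ] nose~ 85.9 z 31.1 yaw -5.61 F [0.4 0. ] -4.4 T [ 0.1   0.23 -0.02] w 0.085
```

Request:
servo_tool:
  moves:
    - {"travel": [0.5, 0, 0], "dr": [0, 0, 0]}
    - {"travel": [0.5, 0, 0], "dr": [0, 0, 0]}
    - {"travel": [0.5, 0, 0], "dr": [0, 0, 0]}
    - {"travel": [0, 0, 0], "dr": [0, 0, 0]}

```text
clock: 25.02
position: [0.5774, 0.1441, 0.0311]
ee_rot: [0.999, -0.049, 0.0, -0.0]
ft_force: [-1.0, 0.4, -3.5]
grip_width: 0.085
```

Request:
servo_tool:
  moves:
    - {"travel": [0.5, 0, 0], "dr": [0, 0, 0]}
    - {"travel": [0.5, 0, 0], "dr": [0, 0, 0]}
    - {"travel": [0.5, 0, 0], "dr": [0, 0, 0]}
    - {"travel": [0, 0, 0], "dr": [0, 0, 0]}

```text
clock: 25.52
position: [0.5789, 0.1439, 0.0311]
ee_rot: [0.999, -0.049, 0.0, -0.0]
ft_force: [-0.2, -0.2, -3.5]
grip_width: 0.085
```

```bash
python3 -c "
from h import *
rel()"
```

```text
t 25.52 xy [-45.1  -2. ] nose~ 88.9 z 31.1 yaw -5.61 F [-0.2 -0.2] -3.5 T [ 0.02  0.24 -0.02] w 0.085
```

Request:
servo_tool:
  moves:
    - {"travel": [0.5, 0, 0], "dr": [0, 0, 0]}
    - {"travel": [0.5, 0, 0], "dr": [0, 0, 0]}
    - {"travel": [0.5, 0, 0], "dr": [0, 0, 0]}
    - {"travel": [0, 0, 0], "dr": [0, 0, 0]}

```text
clock: 26.02
position: [0.5804, 0.1438, 0.0311]
ee_rot: [0.999, -0.049, 0.0, -0.0]
ft_force: [-0.5, 0.1, -3.8]
grip_width: 0.085
```

Request:
servo_tool:
  moves:
    - {"travel": [0.5, 0, 0], "dr": [0, 0, 0]}
    - {"travel": [0.5, 0, 0], "dr": [0, 0, 0]}
    - {"travel": [0.5, 0, 0], "dr": [0, 0, 0]}
    - {"travel": [0, 0, 0], "dr": [0, 0, 0]}

```text
clock: 26.52
position: [0.5816, 0.1438, 0.031]
ee_rot: [0.999, -0.049, -0.0, -0.0]
ft_force: [-3.4, 0.5, -1.2]
grip_width: 0.089
```

```bash
python3 -c "
from h import *
rel()"
```

```text
t 26.52 xy [-42.5  -1.8] nose~ 91.5 z 31.0 yaw -5.61 F [-3.5  0.2] -1.2 T [ 0.16  0.77 -0.07] w 0.089
```

Request:
servo_tool:
  moves:
    - {"travel": [0.5, 0, 0], "dr": [0, 0, 0]}
    - {"travel": [0.5, 0, 0], "dr": [0, 0, 0]}
    - {"travel": [0, 0, 0], "dr": [0, 0, 0]}

```text
clock: 26.9
position: [0.5823, 0.1438, 0.031]
ee_rot: [0.999, -0.049, -0.001, -0.0]
ft_force: [-4.9, 1.7, -1.4]
grip_width: 0.086
```

```bash
python3 -c "
from h import *
rel()"
```

```text
t 26.9 xy [-41.7  -1.8] nose~ 92.3 z 31.0 yaw -5.6 F [-5.   1.2] -1.4 T [ 0.25  1.16 -0.07] w 0.086
```

Request:
servo_tool:
  moves:
    - {"travel": [0, 0, 0.4], "dr": [0, 0, 0]}
    - {"travel": [0, 0, 0.3], "dr": [0, 0, 0]}
    - {"travel": [0, 0, 0], "dr": [0, 0, 0]}

```text
clock: 27.28
position: [0.5822, 0.1438, 0.0306]
ee_rot: [0.999, -0.049, -0.001, -0.0]
ft_force: [-8.1, 0.9, 2.7]
grip_width: 0.087
```

```bash
python3 -c "
from h import *
rel()"
```

```text
t 27.27 xy [-41.9  -1.7] nose~ 92.1 z 30.6 yaw -5.6 F [-8.2  0.1] 2.7 T [ 0.15  1.54 -0.06] w 0.087
```

Request:
servo_tool:
  moves:
    - {"travel": [0, 0, 0], "dr": [0, 0, 0]}
    - {"travel": [0, 0, 0], "dr": [0, 0, 0]}
    - {"travel": [0, 0, 0], "dr": [0, 0, 0]}
    - {"travel": [0, 0, 0], "dr": [0, 0, 0]}
  claw: 0.75

```text
clock: 27.78
position: [0.5831, 0.1435, 0.0305]
ee_rot: [0.999, -0.049, 0.0, -0.0]
ft_force: [-0.2, -0.1, -0.1]
grip_width: 0.246
```

```bash
python3 -c "
from h import *
rel()"
```

```text
t 27.77 xy [-40.9  -2. ] nose~ 93.1 z 30.5 yaw -5.62 F [-0.2 -0.1] -0.1 T [-0.02 -0.03  0.02] w 0.246
```

Request:
servo_tool:
  moves:
    - {"travel": [1, 0, 0], "dr": [0, 0, 0]}
    - {"travel": [1, 0, 0], "dr": [0, 0, 0]}
    - {"travel": [1, 0, 0], "dr": [0, 0, 0]}
    - {"travel": [0, 0, 0], "dr": [0, 0, 0]}

```text
clock: 28.28
position: [0.5859, 0.1432, 0.0304]
ee_rot: [0.999, -0.049, 0.0, -0.0]
ft_force: [0.4, -0.3, -0.4]
grip_width: 0.251
```

Request:
servo_tool:
  moves:
    - {"travel": [0.5, 0, 0], "dr": [0, 0, 0]}
    - {"travel": [0.5, 0, 0], "dr": [0, 0, 0]}
    - {"travel": [0, 0, 0], "dr": [0, 0, 0]}

```text
clock: 28.65
position: [0.5868, 0.1432, 0.0304]
ee_rot: [0.999, -0.049, 0.0, -0.0]
ft_force: [0.3, -0.5, -0.0]
grip_width: 0.247
```

```bash
python3 -c "
from h import *
rel()"
```

```text
t 28.65 xy [-37.2  -2. ] nose~ 96.8 z 30.4 yaw -5.62 F [ 0.4 -0.5] -0.0 T [-0.02 -0.01  0.  ] w 0.247
```

Request:
servo_tool:
  moves:
    - {"travel": [0.5, 0, 0], "dr": [0, 0, 0]}
    - {"travel": [0.5, 0, 0], "dr": [0, 0, 0]}
    - {"travel": [0, 0, 0], "dr": [0, 0, 0]}

```text
clock: 29.02
position: [0.5878, 0.1431, 0.0304]
ee_rot: [0.999, -0.049, -0.0, -0.0]
ft_force: [0.1, -0.5, 0.2]
grip_width: 0.251
```

Request:
servo_tool:
  moves:
    - {"travel": [0.5, 0, 0], "dr": [0, 0, 0]}
    - {"travel": [0, 0, 0], "dr": [0, 0, 0]}

```text
clock: 29.28
position: [0.5881, 0.1431, 0.0304]
ee_rot: [0.999, -0.049, -0.0, -0.0]
ft_force: [-1.3, -0.2, 0.5]
grip_width: 0.247
```

```bash
python3 -c "
from h import *
rel()"
```

```text
t 29.27 xy [-35.9  -2. ] nose~ 98.1 z 30.4 yaw -5.61 F [-1.3 -0.4] 0.5 T [0.05 0.42 0.01] w 0.247
```

Request:
servo_tool:
  moves:
    - {"travel": [0.5, 0, 0], "dr": [0, 0, 0]}
    - {"travel": [0.5, 0, 0], "dr": [0, 0, 0]}
    - {"travel": [0, 0, 0], "dr": [0, 0, 0]}

```text
clock: 29.65
position: [0.5881, 0.143, 0.0303]
ee_rot: [0.999, -0.049, -0.001, -0.0]
ft_force: [-8.6, 0.5, 6.4]
grip_width: 0.249
```

```bash
python3 -c "
from h import *
rel()"
```

```text
t 29.65 xy [-35.9  -2. ] nose~ 98.1 z 30.3 yaw -5.61 F [-8.6 -0.4] 6.4 T [-0.07  1.65 -0.08] w 0.249
```

Request:
servo_tool:
  moves:
    - {"travel": [0, 0, -0.5], "dr": [0, 0, 0]}
    - {"travel": [0, 0, -0.5], "dr": [0, 0, 0]}
    - {"travel": [0, 0, 0], "dr": [0, 0, 0]}

```text
clock: 30.02
position: [0.5887, 0.1431, 0.031]
ee_rot: [0.999, -0.049, -0.001, -0.0]
ft_force: [-4.1, 0.6, -1.9]
grip_width: 0.249
```

```bash
python3 -c "
from h import *
rel()"
```

```text
t 30.02 xy [-35.2  -1.8] nose~ 98.8 z 31.0 yaw -5.6 F [-4.1  0.2] -1.9 T [ 0.27  0.97 -0.07] w 0.249
```

Request:
servo_tool:
  moves:
    - {"travel": [-0.5, 0, 0], "dr": [0, 0, 0]}
    - {"travel": [-0.5, 0, 0], "dr": [0, 0, 0]}
    - {"travel": [-0.5, 0, 0], "dr": [0, 0, 0]}
    - {"travel": [-1, 0, 0], "dr": [0, 0, 0]}
    - {"travel": [-2, 0, 0], "dr": [0, 0, 0]}
    - {"travel": [-2, 0, 0], "dr": [0, 0, 0]}
    - {"travel": [0, 0, 0], "dr": [0, 0, 0]}

```text
clock: 30.9
position: [0.5828, 0.1436, 0.0315]
ee_rot: [0.999, -0.049, 0.0, -0.0]
ft_force: [0.2, -0.3, 0.2]
grip_width: 0.243
```

```bash
python3 -c "
from h import *
rel()"
```

```text
t 30.9 xy [-41.2  -1.9] nose~ 92.8 z 31.5 yaw -5.61 F [ 0.2 -0.3] 0.2 T [0.   0.04 0.01] w 0.243
```

Request:
servo_tool:
  moves:
    - {"travel": [0, 0, -5], "dr": [0, 0, 0]}
    - {"travel": [0, 0, -15], "dr": [0, 0, 0]}
    - {"travel": [0, 0, -30], "dr": [0, 0, 0]}
    - {"travel": [0, 0, -40], "dr": [0, 0, 0]}
    - {"travel": [-40, 0, -30], "dr": [0, 0, 0]}
    - {"travel": [-40, 0, 0], "dr": [0, 0, 0]}
    - {"travel": [0, 40, 0], "dr": [0, 0, 0]}
    - {"travel": [0, 50, 0], "dr": [0, 0, 0]}
    - {"travel": [0, 50, 0], "dr": [0, 0, 0]}
    - {"travel": [0, 40, 0], "dr": [0, 0, 0]}
    - {"travel": [0, 0, 0], "dr": [0, 0, 0]}

```text
clock: 32.28
position: [0.4855, -0.0311, 0.1526]
ee_rot: [0.999, -0.052, 0.001, -0.0]
ft_force: [-0.4, 0.7, 0.1]
grip_width: 0.254
```

```bash
python3 -c "
from h import *
rel()
crop(manip.camera('top'),160,110,150,112,5,'pics/t5.png')"
```

```text
t 32.27 xy [-121.  -185.3] nose~ 13.0 z 152.6 yaw -5.94 F [-0.5  0.7] 0.1 T [ 0.02 -0.01 -0.06] w 0.254
```

View pics/t5.png

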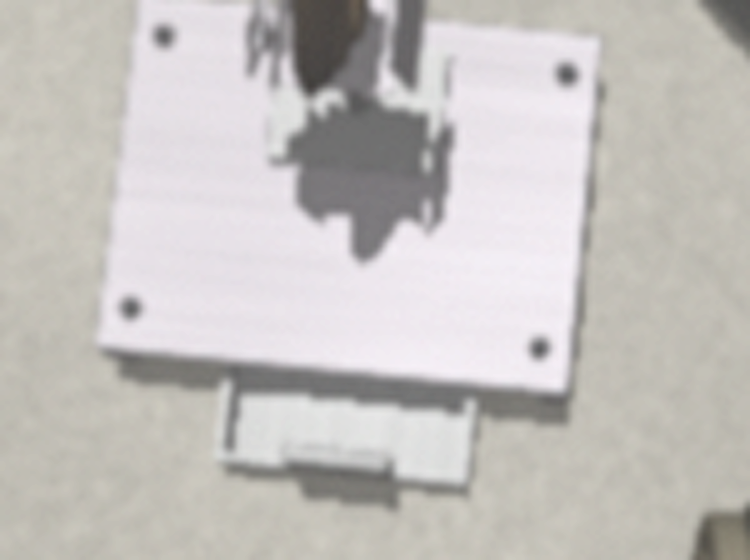

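The tray lies flat in the bay, sticking out about 45 mm, with its rear edge at (222,465)–(466,490). The tab is outside and the arm is clear. Touch readings put the nose at the buffer, so I'm handing in.

```bash
python3 -c "
from h import *
f=lambda P:(np.array(P,float)+.5)/5-.5+[160,110]
e=ray('top',f([(222,466),(466,491)]),.02)[:,:2];y=np.radians(-5.6);A=np.array([[np.cos(y),np.sin(y)],[-np.sin(y),np.cos(y)]])
print(((e-[.624,.1415])@A.T*1e3).round(1))
print(manip.hand_in())"
```

```text
[[-46.   51.1]
 [-47.2 -65.4]]
the job is handed in; nothing more can be done
None
```

I slid the rightmost tray nose first into the bay until it touched the buffer, and let go of it there, lying flat. The job was handed in at about 32 s of the 59 s allowed.

- **Path in:** I dragged the tray by its tab to the mouth. The nose touched the left runner flare once, with a peak reading of about 10 N. I backed off, shifted 7 mm right, and it then went down the channel with no side forces beyond sensor noise.
- **Home position:** It met the buffer about 91 mm behind the mouth, with a soft rise of about 1.5–2 N/mm. After release I nudged the tab with the outer finger and it pushed back elastically. That put the tray at the buffer to within about 0.5 mm. The largest force on the tool there was about 11 N, part of it bench friction.
- **Last checks:** With the arm clear, the tool read no force beyond noise. The top picture shows the tray flat and square, sticking out about 46–47 mm with the tab outside. This agrees with the touch estimate of a buffer near 93 mm.
- **Not checked:** The pin's travel could not be read, so "home" rests on force and position. Forces were read only at the end of each small step. I did not view the jar, dish and oyster again at the end, but the planned path stayed away from them.

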